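# Clamp the gel tray in its casting stand

## Task

Get the gel tray ready for casting: with the fingertips push the clear tray across its stand until it sits fully home against the back fence, then push the clamp's handle over and down until it snaps past its dead point and stays locked, with the rubber foot pressing on the tray's rim. Only push: do not lift the tray, do not close the clamp before the tray is home, and leave the bottles and other things around as they stand.

Things in the scene. Friction and masses are not known exactly. Their poses are not given: they have to be found in the camera images.
- stand: Fixed aluminium casting stand: plate spanning its x -85..85 mm, y -155..140 mm, top 12 mm up. Origin on the worktop, x away from the robot (turned up to 0.28 rad), z up. Two grey cheeks 10 mm high, inner faces at y = -142.5 and +42.5 mm, guide the tray's short ends with 2.5 mm play. The toggle clamp stands at the +y end.
- gel_tray: Loose clear open tray, 180 x 90 x 20 mm, walls 4 mm, about 0.12 kg. Origin: centre of its underside; own x runs along its length, which lies along the stand's y. Starts 30 to 48 mm short of the fence; home with origin at stand x = +25, y about -50 mm. Outer face of its near long wall: 45 mm nearer the robot than its origin. Slides easily when pushed mid-wall.
- clamp_handle (a joint): Angle (rad) the clamp handle has come down: elevation above level, towards the stand's +y, is 1.047 minus this. Starts open, at 0; locked at its stop, 1.0 (nearly level). An over-centre spring resists with about 0.65 N m at 0, falling to nothing at the dead point, about 0.6: released before it, it springs back to 0; past it, it snaps by itself to 1.0 and stays.
- fence_face (a point): Middle of the front face of the grey back fence (13 mm high, along the stand's y), at the plate's top: stand x = +70, y = -50 mm. The tray is home when its far long wall touches this face.
- clamp_pivot (a point): Centre of the handle's pivot pin: stand x = +25 mm, y = +100 mm, 60 mm above the worktop. The pin lies along the stand's x; the handle swings in the stand's y-z plane through this point.
- handle_end (a point): Point on the centre line of the handle's black round grip (18 mm thick), 110 mm from the pivot and 20 mm short of the handle's tip; the round grip reaches from 39 to 130 mm from the pivot. It moves with the handle.
- clamp_foot: Round rubber foot, 22 mm across, at the end of the clamp's short holding arm (62 mm from the pivot towards the tray); origin: centre of its underside. Sprung, about 1.2 N per mm. With the clamp locked it presses with about 3 N on the top of the tray's end wall.
- bottle_small_a: Bystander: loose small screw bottle, 48 mm across, 97 mm tall, near the handle on the robot's side. Origin: centre of its underside.
- bottle_stock: Bystander: loose bottle, 64 mm across, 159 mm tall, beyond the stand's -y end. Origin: centre of its underside.
- tape_roll: Bystander: loose flat roll of tape, 71 mm across, 19 mm high, beyond the stand's -y end. Origin: centre of its underside.

How it is judged (in metres and radians):
On the way, in this order (a step that is already met when the one before it is completed fails the run):
1. the tray is home against the fence while the clamp is still open (x of gel_tray in the frame of stand above 0.0215 m and value of joint clamp_handle below 0.4 rad), for 0.2 s.
2. the handle has snapped over into lock (value of joint clamp_handle above 0.94 rad), for 0.2 s.
At the end, for the whole second after the job is handed in: The handle is locked (within 0.06 rad of its stop), the tray lies flat and still, within 4 mm of home against the fence and between the cheeks, and the foot presses on it with more than 1 N (value of joint clamp_handle above 0.94 rad and x of gel_tray in the frame of stand between 0.021 and 0.029 m and y of gel_tray in the frame of stand between -0.056 and -0.044 m and contact force between clamp_foot and gel_tray above 1 N and angle between gel_tray's own z axis and vertical below 0.05 rad and linear speed of gel_tray below 0.02 m/s); the robot touches nothing.
It fails at once if the tray is lifted or tipped (height (world z) of gel_tray above 0.022 m or angle between gel_tray's own z axis and vertical above 0.15 rad).
It fails at once if a bystander is pushed by more than 20 mm, carried or tipped over (distance of any of bottle_small_a, bottle_stock, tape_roll from where it was at the start of the episode above 0.02 m or angle between any of bottle_small_a, bottle_stock, tape_roll's own z axis and vertical above 0.35 rad).
It fails at once if the clamp is closed before the tray is home (value of joint clamp_handle above 0.62 rad and x of gel_tray in the frame of stand below 0.019 m).
It also fails if it takes over 40 s, if anything falls off the work surface, if the arm or the gripper's body presses on something with over 40 N, if the wrist force passes 120 N, or if a joint passes its speed limit or range.

## Robot

A 6-joint arm with a two-finger parallel gripper is mounted at the origin on the work surface; the furniture and walls round the work are solid. World frame = base frame: x ahead of the robot, y to its left, z up, the work surface at z = 0. Lengths are in mm, angles in rad, forces in N, time in s.
With the tool pointing down it reaches from about 350 to 775 mm from the base axis. Payload 7.3 kg.
Tool frame: the origin (TCP) lies between the finger pads; the fingertips stand 22 mm ahead of it and the grasp point (between the pads) lies 3 mm ahead of it (nose_length is the distance from the TCP to the fingertips, in mm); z points along the fingers, y is the direction in which the jaws open and shut (so a half turn about z gives the same grasp; the last joint's range is limited). The gripper opens to 92 mm and grips with 3 to 60 N. Pads are 19 mm wide; open, the fingers measure 130 mm over their backs; the gripper's body (75 mm by 190 mm) begins 47 mm behind the grasp point.
Start: joints at [-1.323, 0.342, 1.524, -0, 1.275, -0.146], TCP at [201.466, -484.824, 248.741] pointing down, gripper open.
Joint ranges: [-2.53, 2.53], [-0.77, 2.02], [0.04, 2.7], [-1, 4.14], [0.28, 2.66], [-3.11, 3.11]. Speed limits (rad/s): [2.57, 2.57, 3.14, 3.14, 3.14, 3.14].

## Interface

Orientations are given as [roll, pitch, yaw] about the fixed x, y, z axes, in that order (R = Rz(yaw) Ry(pitch) Rx(roll)).
In Python, from plant import get_obs, capture, close_job, nose_length gives the robot as it stands.
- The arm moves only by the tool step_arm, never from a script. Its argument "increments" is text: rows parted by semicolons, each of 7 numbers parted by spaces: the turn, a rotation vector about the tool's x, y, z in rad, then the shift along the tool's x, y, z in mm, then the opening, from -1 (shut) to 1 (fully open). A call has 1 to 20 rows; each row is the pose to reach, as a shift and turn from the pose commanded when the call began, along the tool's axes at that moment; what a row does not reach only later rows make up. A row lasts 1/8 s, in which the tool goes at most 62.5 mm and 10.7 degrees, less where a joint would pass 70% of its speed; a pose out of reach is approached as far as the arm can. A call with a gripper value outside its range is refused whole. The fingers move at their own pace and stop on an object; the grip force is fixed at half the most. Time passes only in rows, so rows that repeat a pose let the fingers close. It gives the time, the measured TCP pose, the force and the opening at its end, in the units of the state.
- get_obs(): the state, without advancing time (a new reading comes with each control period).
- capture(name): name is "scene" or "top" or "wrist"; returns a dict with "frame" (480x640x3 uint8, red, green, blue), "K" (3x3 intrinsics, pixels), "extrinsics" (4x4, takes a point from world to camera coordinates); the wrist camera has in their place "tool_from_camera" (4x4, takes a point from camera to tool coordinates, whose origin is the TCP and whose axes are the flange's). Camera axes: x right, y down, z forward; pixel columns grow to the right and rows downward; lengths in mm; the calibration is good to about 2 mm. A picture is of the moment at which its call begins: read the wrist's pose just before it. There is no depth.
- close_job(): hands the job in, once; it reports no verdict.
The state is a dict: "time": time; "joint_positions": joint angles; "dq": joint speeds; "tau": joint torques, N m; "tool_pos": TCP position; "tcp_rot": TCP orientation; "contact_force": force on the tool from outside, world axes, zero at the start; "moment": the same for the moment, N m; "grip_width": finger opening in mm.
Only numpy, scipy, OpenCV 4.12 (cv2) and the standard library are available. Lean on these libraries where they do the work, as an engineer would, in place of code of your own. Each camera call takes 0.05 s, during which the arm holds its last target.

## Working session

There is one attempt and no reset: what is moved stays moved. The work goes in short steps, Python scripts to look and compute and a tool call to move; the robot and the scene stay as the last step left them, time stands still between calls to the robot, and variables do not carry over. Pictures are saved under pics/ and viewed, and the job is handed in when it is done.

Besides the shell and the picture viewer there is one more tool, called after "Request:" by a JSON object that holds its "fn" and its "kwargs". step_arm: Moves the arm, as the interface text tells. Its arguments: {"type":"object","properties":{"increments":{"type":"string"}},"required":["increments"]}

```bash
ls; mkdir -p pics
python3 - <<'E'
from plant import get_obs,capture,nose_length
import cv2,pickle
print(get_obs(), nose_length)
for n in("scene","top","wrist"):
    c=capture(n); cv2.imwrite(f"pics/{n}0.png",c["frame"][:,:,::-1]); pickle.dump(c,open(f"pics/{n}0.pkl","wb"))
    print(n,c["K"].tolist(),[c[k].round(3).tolist() for k in c if k not in("frame","K")])
E
```

```text
pics
{'time': 0.0, 'joint_positions': array([-1.32296585e+00,  3.42713629e-01,  1.52503398e+00, -9.77171878e-06,
        1.27538026e+00, -1.46000605e-01]), 'dq': array([-4.13227064e-04,  6.04980086e-04, -2.24888523e-03, -9.74510336e-04,
        3.78494812e-04, -4.50343019e-05]), 'tau': array([ 2.50297953e-04, -4.31242669e+01, -2.44224358e+01,  7.16382475e-02,
        5.60106570e-02, -1.31319239e-04]), 'tool_pos': array([ 201.38200275, -484.43251197,  248.04373314]), 'tcp_rot': array([-3.14007242e+00, -2.14101170e-04,  3.93833769e-01]), 'contact_force': array([ 0.28364033, -0.14675393, -0.45455609]), 'moment': array([-0.05356169, -0.01120223, -0.01879676]), 'grip_width': 91.59271327870327} 22.0
scene [[514.3835305403348, 0.0, 325.365978767789], [0.0, 514.3835305403348, 245.70990409210245], [0.0, 0.0, 1.0]] [[[0.85, -0.527, -0.003, -596.749], [-0.301, -0.481, -0.823, 151.557], [0.432, 0.701, -0.568, 855.973], [0.0, 0.0, 0.0, 1.0]]]
top [[624.1406503829054, 0.0, 320.89925447373736], [0.0, 624.1406503829054, 237.85580241061072], [0.0, 0.0, 1.0]] [[[0.131, -0.991, 0.007, -298.783], [-0.969, -0.129, -0.212, 542.103], [0.211, 0.021, -0.977, 997.692], [0.0, 0.0, 0.0, 1.0]]]
wrist [[377.4978273307836, 0.0, 317.6484424316451], [0.0, 377.4978273307836, 240.5513112757685], [0.0, 0.0, 1.0]] [[[0.001, -0.965, -0.261, 69.573], [1.0, 0.001, 0.001, 0.024], [-0.0, -0.261, 0.965, -135.421], [0.0, 0.0, 0.0, 1.0]]]
```

View pics/scene0.png

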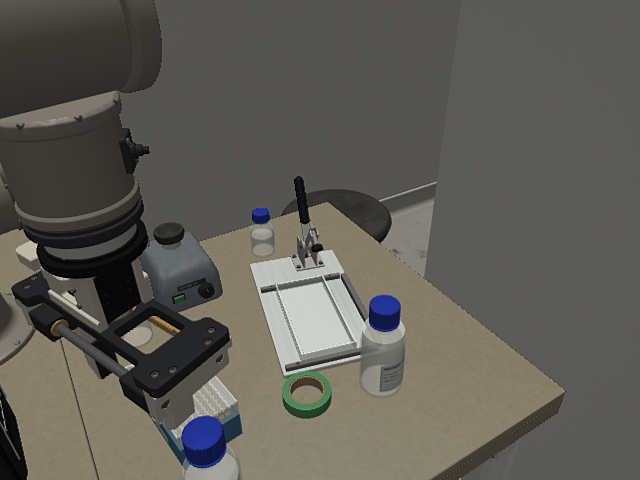

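View pics/top0.png

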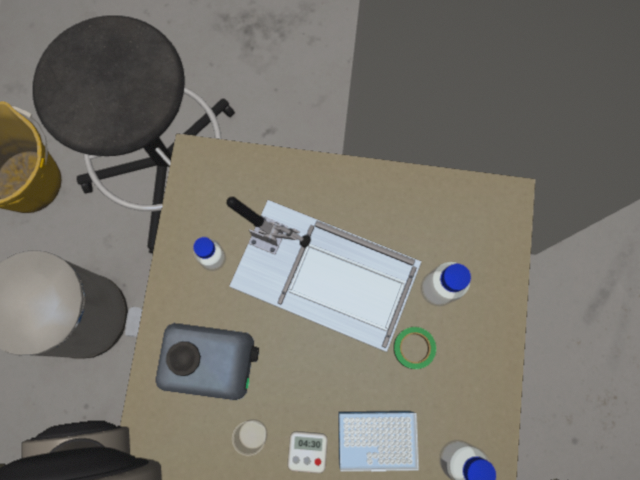

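View pics/wrist0.png

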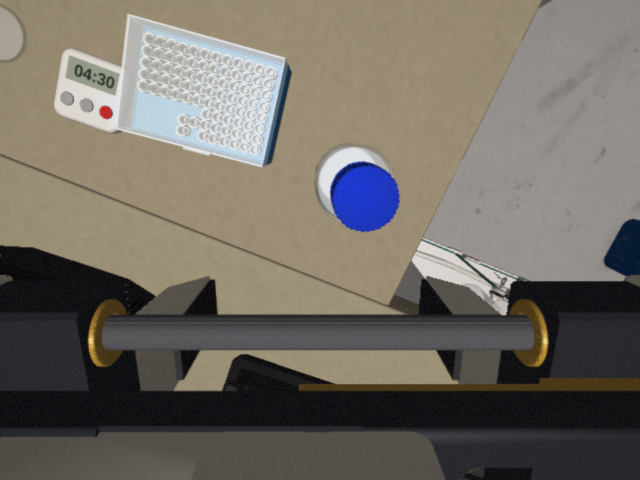

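The top view shows the stand with plate corners at about (268,201), (231,287), (387,349) and (421,262). The handle tip is at about (231,203), the small bottle at (210,255), and the stock bottle and tape lie to the right. I'll enlarge this region.

Run:
```python
import cv2
a=cv2.imread("pics/top0.png")[185:365,190:450]; cv2.imwrite("pics/topz.png",cv2.resize(a,None,fx=3,fy=3,interpolation=cv2.INTER_CUBIC))
a=cv2.imread("pics/scene0.png")[160:400,230:430]; cv2.imwrite("pics/scenez.png",cv2.resize(a,None,fx=2.5,fy=2.5,interpolation=cv2.INTER_CUBIC))
```

```text
(no output)
```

View pics/topz.png

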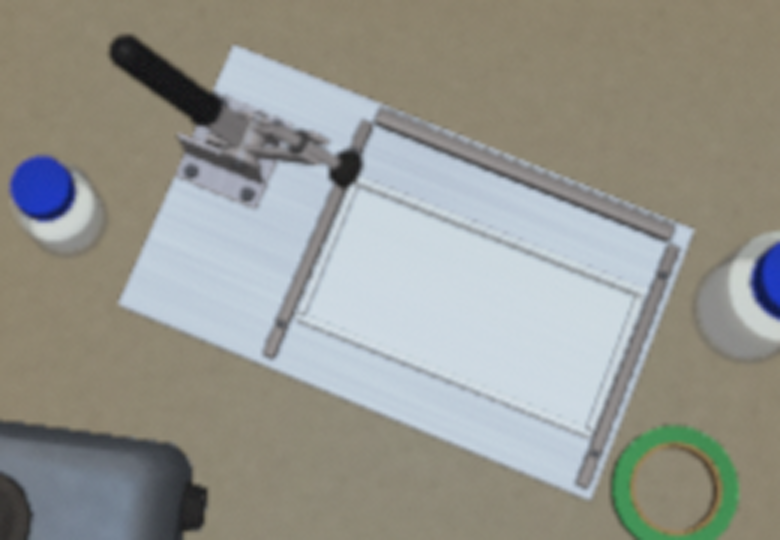

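View pics/scenez.png

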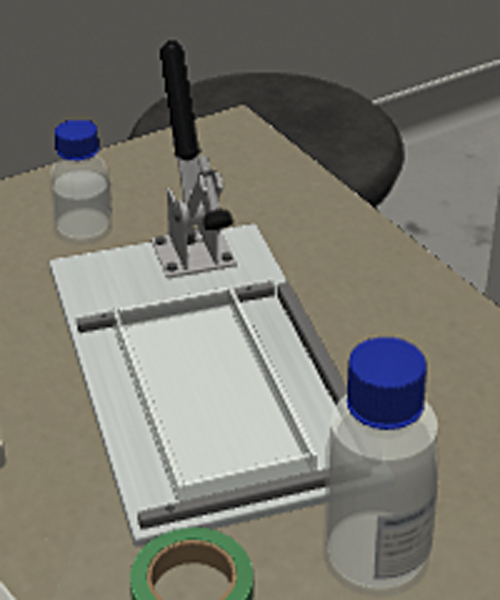

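```bash
cat > h.py <<'E'
import numpy as np,pickle
from scipy.optimize import least_squares
T=pickle.load(open("pics/top0.pkl","rb")); S=pickle.load(open("pics/scene0.pkl","rb"))
def proj(c,P):
    P=np.atleast_2d(P); p=P@c["extrinsics"][:3,:3].T+c["extrinsics"][:3,3]; u=p@c["K"].T; return u[:,:2]/u[:,2:]
def ray(c,uv,z):
    R=c["extrinsics"][:3,:3];t=c["extrinsics"][:3,3]; o=-R.T@t; d=R.T@np.linalg.solve(c["K"],[*uv,1]); return o+d*(z-o[2])/d[2]
def w(p,P):
    P=np.atleast_2d(P).astype(float); c,s=np.cos(p[2]),np.sin(p[2]); return np.c_[P[:,0]*c-P[:,1]*s+p[0],P[:,0]*s+P[:,1]*c+p[1],P[:,2]]
def inv(p,P):
    c,s=np.cos(p[2]),np.sin(p[2]); d=np.array(P[:2])-p[:2]; return np.array([d[0]*c+d[1]*s,-d[0]*s+d[1]*c])
tz=lambda a:np.array(a)/3+[190,185]-.33
sz=lambda a:np.array(a)/2.5+[230,160]-.3
E
python3 - <<'E'
from h import *
c=np.array([[85,140,12],[-85,140,12],[-85,-155,12],[85,-155,12]])
px=tz([[233,46],[118,304],[592,499],[694,230]])
cs=c[:3]; ps=sz([[258,226],[50,260],[135,540]])
for name,f in dict(top=lambda p:(proj(T,w(p,c))-px).ravel(),scene=lambda p:(proj(S,w(p,cs))-ps).ravel(),both=lambda p:np.r_[(proj(T,w(p,c))-px).ravel(),(proj(S,w(p,cs))-ps).ravel()]).items():
    r=least_squares(f,[550,-200,-.2]); print(name,r.x.round(3),r.fun.round(1))
p=r.x; np.save("p.npy",p)
print("tray near wall top outer pts in stand", [inv(p,ray(T,tz(q),32)).round(1) for q in ([300,320],[590,434])], "far", [inv(p,ray(T,tz(q),32)).round(1) for q in ([360,183],[640,292])])
e=1.047
for n,P in dict(pivot=[25,100,60],hend=[25,100+110*np.cos(e),60+110*np.sin(e)],tip=[25,100+130*np.cos(e),60+130*np.sin(e)],fence=[70,-50,12]).items():
    W=w(p,P)[0]; a=proj(T,W)[0]; b=proj(S,W)[0]; print(n,W.round(1),((a-[190,185])*3).round(),((b-[230,160])*2.5).round())
print("bottle small cap", ray(T,tz([42,187]),97), "base",ray(T,tz([75,230]),0))
E
```

```text
top [ 5.26475e+02 -2.33164e+02 -2.57000e-01] [-0.1 -0.7 -0.4  0.5 -0.1  0.7  0.5 -0.5]
scene [ 5.25818e+02 -2.35771e+02 -2.63000e-01] [ 0.1 -1.   0.  -0.  -0.1  0.6]
both [ 5.26411e+02 -2.33821e+02 -2.59000e-01] [ 0.4 -0.7 -0.   0.4  0.2  0.9  0.9 -0.3 -0.5 -1.6 -0.4 -0.5  0.1 -0.4]
tray near wall top outer pts in stand [array([-54.8,  37.3]), array([ -52. , -138.4])] far [array([31.6, 36.2]), array([  33.9, -135.9])]
pivot [ 576.2 -143.5   60. ] [250. 140.] [197. 211.]
hend [590.2 -90.4 155.3] [139.  60.] [174.  66.]
tip [592.8 -80.7 172.6] [117.  44.] [170.  40.]
fence [ 581.3 -300.1   12. ] [520. 184.] [318. 375.]
bottle small cap [528.264936   -39.08367133  97.        ] base [522.25767253 -42.51435338   0.        ]
```

```bash
cat >> h.py <<'E'
P0=np.array([526.4,-233.8,-.259])
from scipy.spatial.transform import Rotation as Ro
def move(goal,yaw,o):
    "tool-frame shift to world goal (mm) and turn"
    R=Ro.from_euler("xyz",o["tcp_rot"]); G=Ro.from_euler("xyz",[np.pi,0,yaw])
    return (R.inv()*G).as_rotvec().round(4), R.inv().apply(np.array(goal)-o["tool_pos"]).round(1)
E
python3 - <<'E'
from h import *
from plant import get_obs
o=get_obs()
p=P0
for n,q,z in (("stock base",[738,315],0),("tape",[675,487],10),("device right top",[190,500],80),("dev top right",[188,455],80),("devtop c",[150,440],80)):
    print(n,inv(p,ray(T,tz(q),z)).round())
print("small",inv(p,[522,-42]),inv(p,[528,-39]))
for z in(150,42):
    g=w(p,[-95,-52,z])[0]; print(g.round(1),*move(g,-.259,o))
E
```

```text
stock base [  49. -196.]
tape [ -59. -196.]
device right top [-171.   50.]
dev top right [-149.   60.]
devtop c [-150.   82.]
small [-53.37591656 184.27591142] [-48.34437921 188.71253535]
[ 421.3 -259.7  150. ] [-1.200e-03  2.000e-04  6.528e-01] [ 289.3 -123.1   98.4]
[ 421.3 -259.7   42. ] [-1.200e-03  2.000e-04  6.528e-01] [ 289.2 -123.   206.4]
```

Request:
{"fn": "step_arm", "kwargs": {"increments": "0 0 0.11 48 -20 0 1;0 0 0.22 96 -41 0 1;0 0 0.33 145 -62 0 1;0 0 0.44 193 -82 0 1;0 0 0.55 241 -103 20 1;0 0 0.653 289 -123 50 1;0 0 0.653 289 -123 98 1;0 0 0.653 289 -123 98 1;0 0 0.653 289 -123 98 1"}}

```text
time: 1.27
tool_pos: [421.5, -261.2, 152.0]
tcp_rot: [3.141, -0.001, -0.26]
contact_force: [0.1, -0.3, 0.9]
grip_width: 91.8
```

Run:
```python
from h import *
from plant import get_obs,capture
import cv2
o=get_obs(); print(o["time"],o["tool_pos"],o["tcp_rot"],inv(P0,o["tool_pos"]),o["contact_force"])
print(*move(w(P0,[-95,-52,42])[0],-.259,o))
c=capture("top");cv2.imwrite("pics/top1.png",c["frame"][:,:,::-1]);c=capture("wrist");cv2.imwrite("pics/wrist1.png",c["frame"][:,:,::-1])
```

```text
1.275 [ 421.47006515 -261.2488811   151.9971208 ] [ 3.14085140e+00 -1.29356858e-03 -2.59898079e-01] [-94.40011853 -53.40739576] [ 0.10829996 -0.32538627  0.88734419]
[ 0.0007 -0.0013 -0.0009] [ -0.7  -1.5 110. ]
```

View pics/wrist1.png

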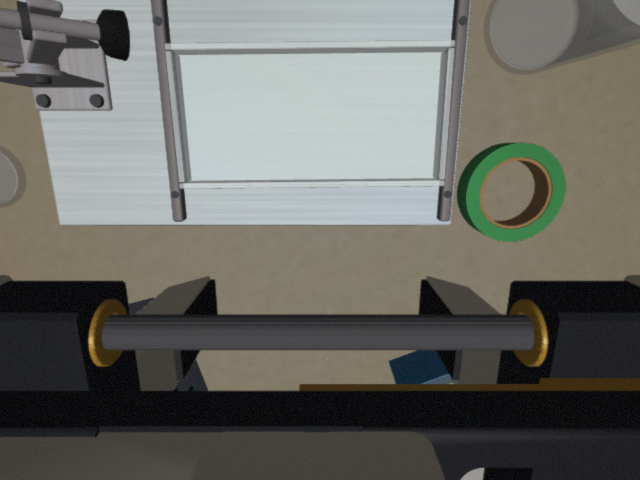

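View pics/top1.png

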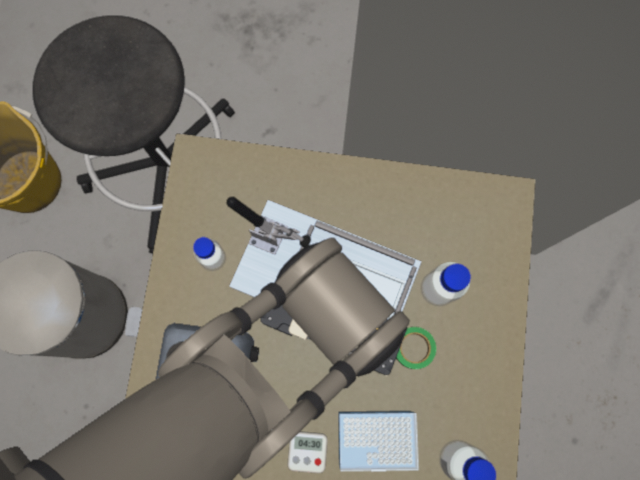

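The wrist view is square with the stand: the plate's near edge is at row 224, the tray's near wall at row 185 and the cheeks at columns 175 and 447. Now I'll lower the tool.

Request:
{"fn": "step_arm", "kwargs": {"increments": "0 0 0 0 -1 40 1;0 0 0 0 -1 80 1;0 0 0 0 -1 108 1;0 0 0 0 -1 108 1;0 0 0 0 -1 108 1;0 0 0 15 -1 108 1;0 0 0 28 -1 108 1;0 0 0 28 -1 108 1"}}

```text
time: 2.38
tool_pos: [449.7, -267.3, 43.8]
tcp_rot: [3.14, -0.003, -0.259]
contact_force: [-1.1, 0.3, -1.2]
grip_width: 91.8
```

Run:
```python
from h import *
from plant import get_obs,capture
import cv2
o=get_obs(); print(o["time"],o["tool_pos"],o["tcp_rot"],inv(P0,o["tool_pos"]),o["contact_force"])
c=capture("scene");cv2.imwrite("pics/s2.png",cv2.resize(c["frame"][160:400,200:430,::-1],None,fx=2.5,fy=2.5));c=capture("wrist");cv2.imwrite("pics/wrist2.png",c["frame"][:,:,::-1])
```

```text
2.375 [ 449.71663928 -267.26963246   43.76537976] [ 3.14040075e+00 -2.58709236e-03 -2.58785345e-01] [-65.55366547 -51.99299042] [-1.07123076  0.30346076 -1.2416852 ]
```

View pics/wrist2.png

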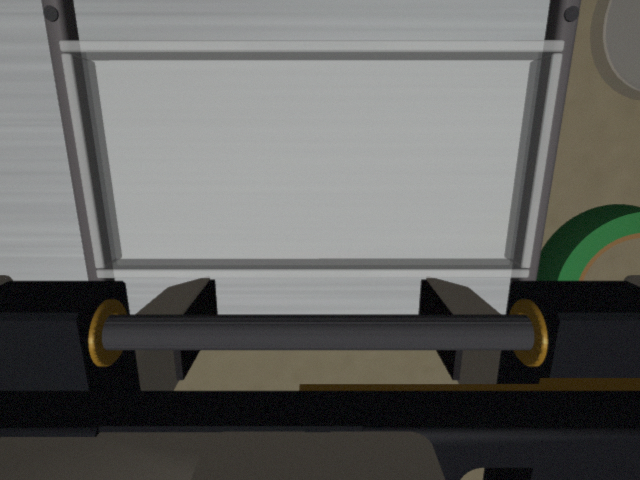

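View pics/s2.png

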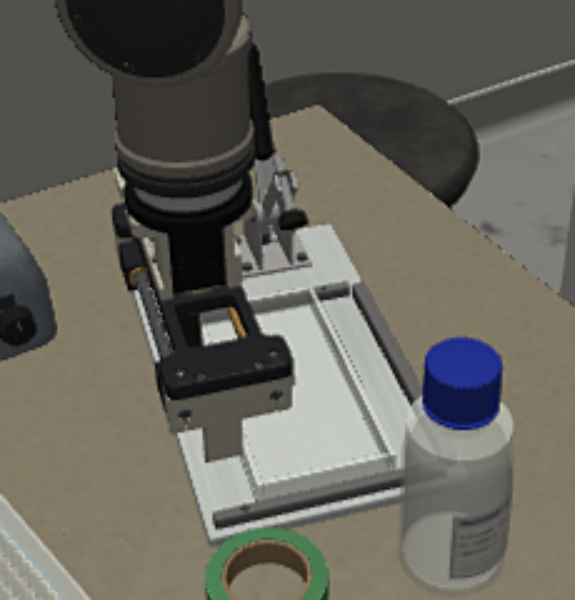

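The fingers sit just short of the near wall (row 272), with the tips at z≈22. I'll go slightly lower and push slowly.

Request:
{"fn": "step_arm", "kwargs": {"increments": "0 0 0 0 0 2 1;0 0 0 4 0 3 1;0 0 0 8 0 3 1;0 0 0 12 0 3 1;0 0 0 16 0 3 1;0 0 0 20 0 3 1;0 0 0 24 0 3 1;0 0 0 28 0 3 1;0 0 0 28 0 3 1"}}

```text
time: 3.6
tool_pos: [476.0, -273.9, 39.8]
tcp_rot: [3.141, -0.001, -0.259]
contact_force: [0.3, -0.3, 1.3]
grip_width: 91.9
```

```bash
cat > look.py <<'E'
from h import *
from plant import get_obs,capture
import cv2,sys
o=get_obs(); print(o["time"],o["tool_pos"].round(1),o["tcp_rot"].round(3),inv(P0,o["tool_pos"]).round(1),o["contact_force"].round(2))
for n in sys.argv[2:]:
    c=capture(n);cv2.imwrite(f"pics/{n}{sys.argv[1]}.png",c["frame"][:,:,::-1])
E
python3 look.py 3 wrist
```

```text
3.6 [ 476.  -273.9   39.8] [ 3.141e+00 -1.000e-03 -2.590e-01] [-38.4 -51.7] [ 0.27 -0.28  1.34]
```

View pics/wrist3.png

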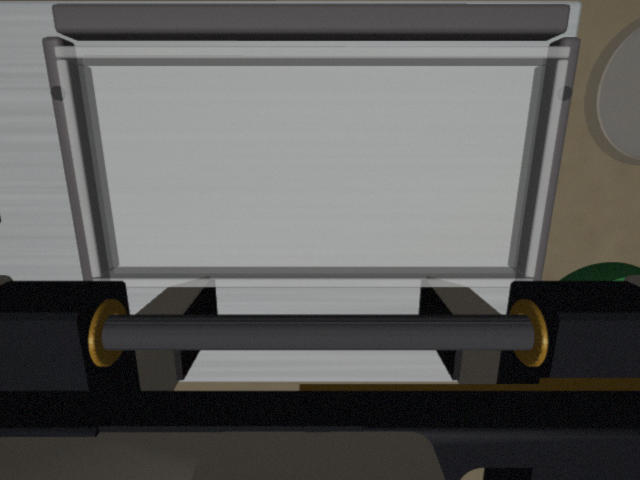

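The tray has moved: the near wall is now at row 280 against the fingers, and the far wall at row 45 is close to the fence at rows 5–40. I'll keep pushing in small steps.

Request:
{"fn": "step_arm", "kwargs": {"increments": "0 0 0 3 0 0 1;0 0 0 6 0 0 1;0 0 0 8 0 0 1;0 0 0 8 0 0 1"}}

```text
time: 4.15
tool_pos: [481.8, -275.4, 39.6]
tcp_rot: [-3.141, 0.004, -0.259]
contact_force: [-7.0, 0.6, 3.4]
grip_width: 91.7
```

```bash
python3 look.py 4 wrist
```

```text
4.15 [ 481.8 -275.4   39.6] [-3.141  0.004 -0.259] [-32.5 -51.6] [-7.03  0.57  3.44]
```

View pics/wrist4.png

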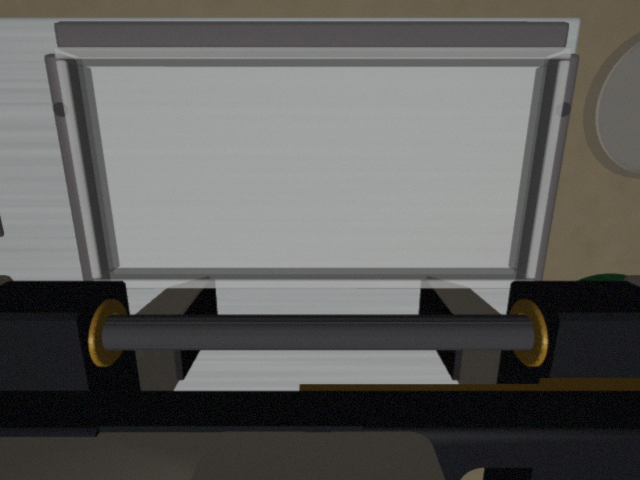

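Request:
{"fn": "step_arm", "kwargs": {"increments": "0 0 0 2 0 0 1;0 0 0 3 0 0 1;0 0 0 3 0 0 1;0 0 0 3 0 0 1"}}

```text
time: 4.7
tool_pos: [482.0, -275.4, 39.6]
tcp_rot: [-3.14, 0.01, -0.259]
contact_force: [-17.0, 1.3, 12.7]
grip_width: 92.0
```

```bash
python3 look.py 5 wrist
```

```text
4.7 [ 482.  -275.4   39.6] [-3.14   0.01  -0.259] [-32.3 -51.5] [-16.96   1.27  12.68]
```

View pics/wrist5.png

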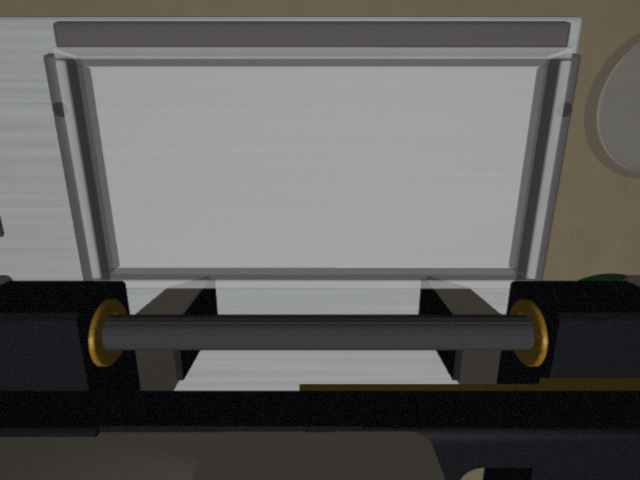

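The tray is home: the force rose to 17 N without motion, and the far wall's rim touches the fence along its whole length (row 48). I'll back off, rise and close the fingers.

Request:
{"fn": "step_arm", "kwargs": {"increments": "0 0 0 -4 0 0 1;0 0 0 -20 0 0 1;0 0 0 -20 0 -40 1;0 0 0 -20 0 -90 0;0 0 0 -20 0 -140 -1;0 0 0 -20 0 -190 -1;0 0 0 -20 0 -190 -1;0 0 0 -20 0 -190 -1"}}

```text
time: 5.75
tool_pos: [466.8, -271.3, 229.3]
tcp_rot: [-3.142, -0.0, -0.259]
contact_force: [-0.1, -0.9, -1.0]
grip_width: 46.5
```

```bash
python3 look.py 6 wrist
python3 - <<'E'
from h import *
from plant import get_obs
o=get_obs();print(o["grip_width"])
for g in ([-45,95,230],[24,95,230],[24,95,169]): print(*move(w(P0,g)[0],-.259,o))
E
```

```text
5.75 [ 466.8 -271.3  229.3] [-3.142 -0.    -0.259] [-48.  -51.5] [-0.1  -0.87 -0.96]
42.39529993735596
[-0.0007  0.0015 -0.0002] [   3.3 -146.4   -1.3]
[-0.0007  0.0015 -0.0002] [  72.3 -146.4   -1.4]
[-0.0007  0.0015 -0.0002] [  72.4 -146.3   59.6]
```

View pics/wrist6.png

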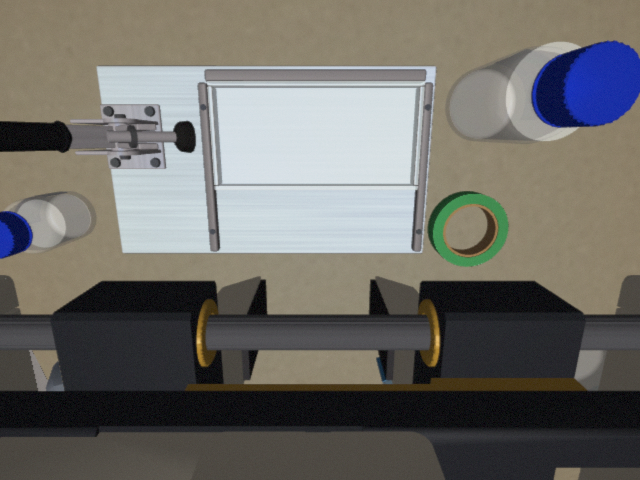

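The tray stays flush with the fence (rows 82/88). I'll use this view to check the stand fit and where the handle is.

Run:
```python
from h import *
from plant import get_obs,capture
o=get_obs(); c=capture("wrist")
R=Ro.from_euler("xyz",o["tcp_rot"]).as_matrix(); M=np.eye(4);M[:3,:3]=R;M[:3,3]=o["tool_pos"]
E=np.linalg.inv(M@c["tool_from_camera"]); W=dict(K=c["K"],extrinsics=E)
cn=np.array([[85,140,12],[85,-155,12],[-85,-155,12],[-85,140,12]]);px=np.array([[97.5,66.5],[435.5,66.5],[423.5,252],[122,253]])
r=least_squares(lambda p:(proj(W,w(p,cn))-px).ravel(),P0); print(r.x.round(3),r.fun.round(1))
for p in (P0,r.x):
  print(proj(W,w(p,[[25,100+39*.5,60+39*.866],[25,100+80*.5,60+80*.866],[70,-50,25],[-20,-50,32]])).round(1), inv(p,ray(W,[265,186],32)))
```

```text
[ 5.22927e+02 -2.33300e+02 -2.57000e-01] [-3.  -1.   2.9 -1.5  0.5  2.4 -0.3  1.8]
[[ 68.7 132.3]
 [ -3.4 131.4]
 [315.6  77.5]
 [315.6 186.9]] [-19.2817744   -5.62235104]
[[ 70.2 138. ]
 [ -1.4 138.1]
 [315.9  81.8]
 [316.1 190.7]] [-15.8096365   -5.17765788]
```

Request:
{"fn": "step_arm", "kwargs": {"increments": "0 0 0 0 -50 0 -1;0 0 0 0 -100 0 -1;0 0 0 30 -143 0 -1;0 0 0 70 -143 0 -1;0 0 0 70 -143 0 -1;0 0 0 70 -143 0 -1"}}

```text
time: 6.6
tool_pos: [570.2, -151.0, 228.3]
tcp_rot: [-3.141, 0.003, -0.259]
contact_force: [-0.8, 0.1, -0.1]
grip_width: 0.1
```

```bash
python3 look.py 7 wrist scene top
```

```text
6.6 [ 570.2 -151.   228.3] [-3.141e+00  3.000e-03 -2.590e-01] [21.1 91.3] [-0.76  0.13 -0.11]
```

View pics/wrist7.png

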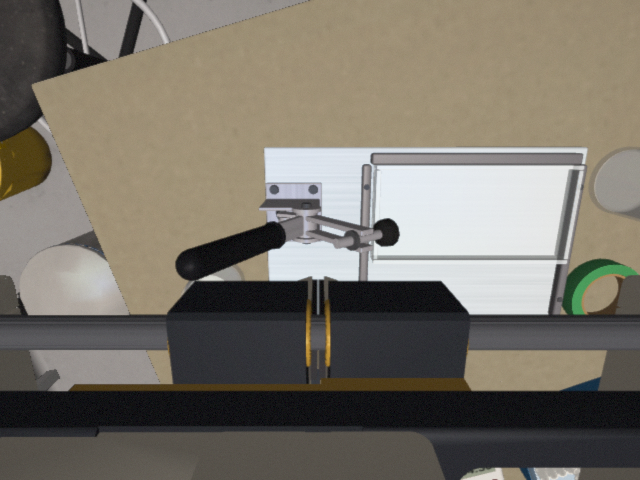

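View pics/scene7.png

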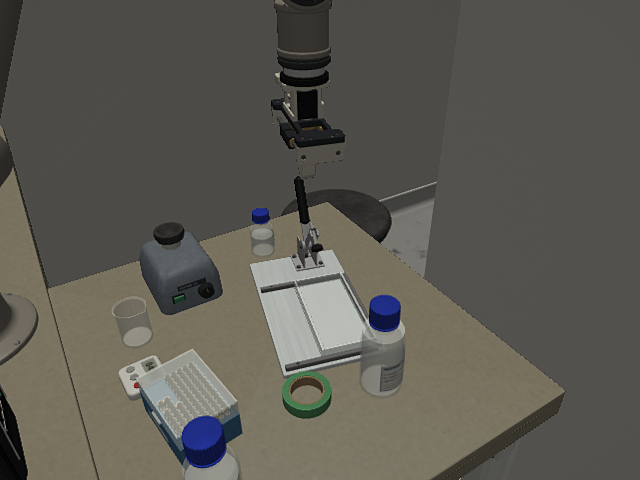

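Run:
```python
from h import *
from plant import get_obs,capture
o=get_obs(); c=capture("wrist")
R=Ro.from_euler("xyz",o["tcp_rot"]).as_matrix(); M=np.eye(4);M[:3,:3]=R;M[:3,3]=o["tool_pos"]
W=dict(K=c["K"],extrinsics=np.linalg.inv(M@c["tool_from_camera"]))
for x in(19,22,25): print(x,proj(W,w(P0,[[x,100+45*.5,60+45*.866],[x,100+121*.5,60+121*.866]])).round(1))
print(inv(P0,o["tool_pos"]))
e=1.047
for th in (1.047,.9,.7,.5,.3,.15):
  r=95; y=100+r*np.cos(th)-9*np.sin(th); z=60+r*np.sin(th)+9*np.cos(th)
  print(th,"tcp y,z",(y-19).round(1),(z+22).round(1),"shift y,z",(-(y-19-o_y)).round(1) if 0 else (-(y-19-inv(P0,o["tool_pos"])[1])).round(1),(o["tool_pos"][2]-z-22).round(1))
```

```text
19 [[273.7 240.3]
 [192.9 271. ]]
22 [[273.6 236.4]
 [192.5 265.9]]
25 [[273.5 232.4]
 [192.  260.8]]
[21.23787353 90.95920891]
1.047 tcp y,z 120.7 168.8 shift y,z -29.8 60.8
0.9 tcp y,z 133.0 162.0 shift y,z -42.0 67.6
0.7 tcp y,z 147.9 150.1 shift y,z -56.9 79.5
0.5 tcp y,z 160.1 135.4 shift y,z -69.1 94.1
0.3 tcp y,z 169.1 118.7 shift y,z -78.1 110.9
0.15 tcp y,z 173.6 105.1 shift y,z -82.6 124.5
```

The handle plane is at x≈22.5 and the tool at 21.2, so they line up well. I'll descend beside the handle and follow the arc.

Request:
{"fn": "step_arm", "kwargs": {"increments": "0 0 0 1 0 30 -1;0 0 0 1 0 60 -1;0 0 0 1 0 61 -1;0 0 0 1 -15 61 -1;0 0 0 1 -25 61 -1;0 0 0 1 -30 61 -1;0 0 0 1 -36 64 -1;0 0 0 1 -42 68 -1;0 0 0 1 -42 68 -1"}}

```text
time: 7.92
tool_pos: [583.4, -111.0, 162.4]
tcp_rot: [3.141, -0.002, -0.259]
contact_force: [-1.9, -1.9, 6.3]
grip_width: 0.5
```

```bash
python3 look.py 8 scene; python3 -c "
import cv2
a=cv2.imread('pics/scene8.png')[90:290,220:380];cv2.imwrite('pics/s8.png',cv2.resize(a,None,fx=3,fy=3,interpolation=2))"
```

```text
7.925 [ 583.4 -111.   162.4] [ 3.141e+00 -2.000e-03 -2.590e-01] [ 23.6 133.3] [-1.86 -1.92  6.32]
```

View pics/s8.png

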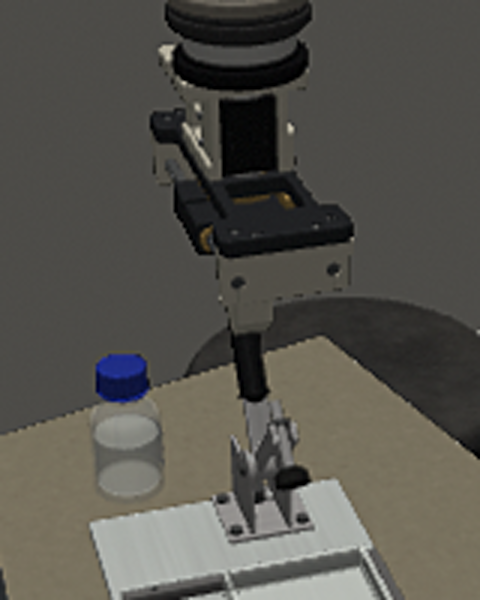

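The tips bear on the grip with about 6 N, centred. I'll continue over the dead point.

Request:
{"fn": "step_arm", "kwargs": {"increments": "0 0 0 0 -8 6 -1;0 0 0 0 -15 12 -1;0 0 0 0 -21 19 -1;0 0 0 0 -27 26 -1;0 0 0 0 -32 35 -1;0 0 0 0 -36 43 -1;0 0 0 0 -38 50 -1;0 0 0 0 -40 57 -1;0 0 0 0 -40 57 -1"}}

```text
time: 9.1
tool_pos: [592.7, -72.0, 103.9]
tcp_rot: [3.142, 0.002, -0.259]
contact_force: [0.3, 0.8, -0.0]
grip_width: 0.7
```

```bash
python3 look.py 9 scene; python3 -c "
import cv2
a=cv2.imread('pics/scene9.png')[90:290,220:380];cv2.imwrite('pics/s9.png',cv2.resize(a,None,fx=3,fy=3,interpolation=2))"
```

```text
9.1 [592.7 -72.  103.9] [ 3.142e+00  2.000e-03 -2.590e-01] [ 22.7 173.4] [ 0.31  0.75 -0.05]
```

View pics/s9.png

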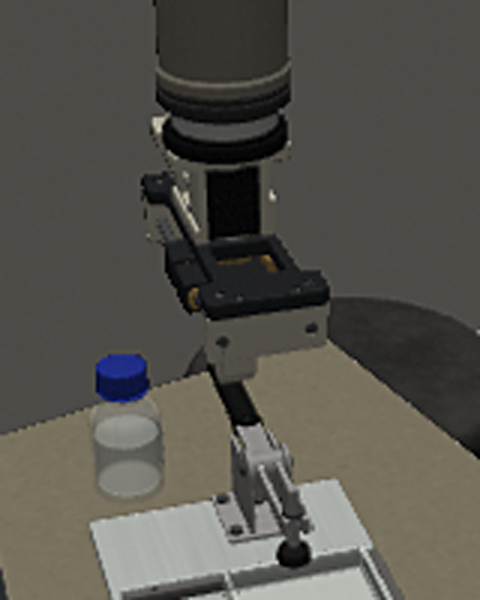

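The force has gone to zero, the handle lies low and the foot is down at about (293,555) on the tray's end wall. I'll rise straight up, well clear, and then check.

Request:
{"fn": "step_arm", "kwargs": {"increments": "0 0 0 0 0 -30 -1;0 0 0 0 0 -80 -1;0 0 0 -40 0 -130 -1;0 0 0 -100 0 -150 -1;0 0 0 -150 0 -150 -1;0 0 0 -150 0 -150 -1;0 0 0 -150 0 -150 -1"}}

```text
time: 10.02
tool_pos: [449.1, -34.0, 255.5]
tcp_rot: [3.141, -0.003, -0.259]
contact_force: [0.9, 0.5, -0.3]
grip_width: 0.4
```

```bash
python3 look.py 10 scene wrist; python3 -c "
import cv2
a=cv2.imread('pics/scene10.png')[190:400,220:420];cv2.imwrite('pics/s10.png',cv2.resize(a,None,fx=2.8,fy=2.8,interpolation=2))"
python3 - <<'E'
from h import *
for th in(.047,.107):print((proj(S,w(P0,[22.5,100+130*np.cos(th),60+130*np.sin(th)]))-[220,190])*2.8)
E
```

```text
10.025 [449.1 -34.  255.5] [ 3.141e+00 -3.000e-03 -2.590e-01] [-125.9  173.3] [ 0.87  0.5  -0.34]
[[198.31455956  51.93847911]]
[[198.07605102  43.23314848]]
```

View pics/s10.png

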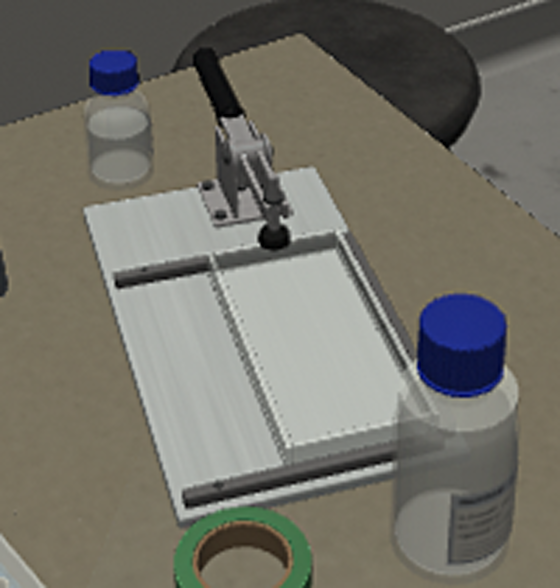

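View pics/wrist10.png

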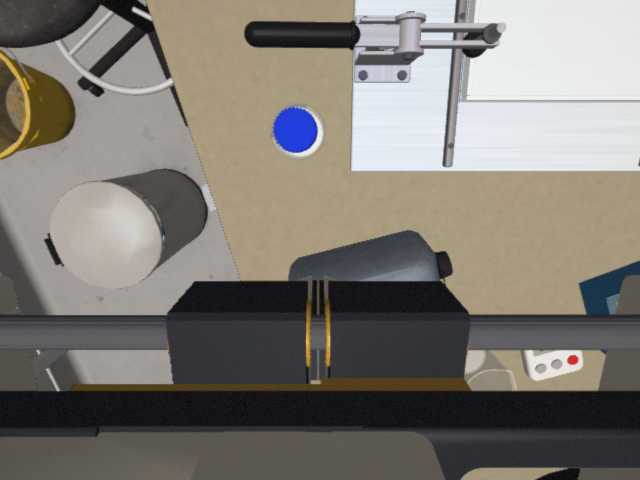

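The handle lies level and its tip at (200,50) matches the locked projection. The foot sits on the end wall, the tray is against the fence, and the bottles are where they were. Handing in.

```bash
python3 -c "
from plant import close_job; print(close_job())"
```

```text
the job is handed in; nothing more can be done
None
```

The gel tray is home against the fence and the clamp is locked on its rim. I handed the job in at about 10 s, and no verdict came back.

- **Tray:** I pushed it with the two open fingertips, low on the near wall. At the fence the force rose from 7 to 17 N while the tool moved only about 0.2 mm. The wrist view showed the far wall touching the fence along its whole length.
- **Clamp:** with the fingers closed I pushed the grip along its arc. The force was about 6 N on the way and fell to zero once the handle snapped over.
- **Final check:** with the arm lifted clear and the contact force near zero, the handle stayed level. Its tip matched the predicted locked position. The foot sat on the tray's end wall, and the bottles and tape looked unmoved.
- **Not measured:** I could not read the foot's pressing force or the handle's exact angle, so I judged both from the pictures.
- **Disagreement:** the stand's x from the fixed cameras was about 3 mm farther from the robot than the wrist view, the handle and the fence contact suggested. I corrected for this when lining up on the handle.

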